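# Stir the hazelnuts with the bamboo spoon

## Robot

A 6-joint arm with a two-finger parallel gripper is mounted at the origin on the work surface. World frame = base frame: x ahead of the robot, y to its left, z up, the work surface at z = 0. Lengths are in mm, angles in rad, forces in N, time in s.
With the tool pointing down it reaches from about 325 to 875 mm from the base axis. Payload 4.4 kg.
Tool frame: the origin (TCP) lies at the very end of the fingers, on their centre line; the grasp point (between the pads) lies 19 mm behind it; z points along the fingers, y is the line along which they close (so a half turn about z gives the same grasp; the last joint's range is limited). The gripper opens to 85 mm and grips with 20 to 120 N. Pads are 22 mm wide; open, the fingers measure 114 mm over their backs; the gripper's body (76 mm by 85 mm) begins 54 mm behind the grasp point. The pads swing forward as they close: fully open they stand 13 mm farther back than shut.
Start: joints at [-1.454, 0.207, 1.542, -0, 1.393, -0.15], TCP at [152.138, -554.51, 231.282] pointing down, gripper open.
Joint ranges: [-2.73, 2.73], [-0.86, 2.22], [0.23, 2.46], [-1.11, 4.25], [0.08, 2.63], [-2.82, 2.82]. Speed limits (rad/s): [2.79, 2.79, 3.14, 3.14, 3.14, 3.14].

## Interface

Orientations are given as [roll, pitch, yaw] about the fixed x, y, z axes, in that order (R = Rz(yaw) Ry(pitch) Rx(roll)).
In Python, from cell import ctrl, optics, spotter gives the robot as it stands.
- The arm moves only by the tool jog_arm, never from a script. Its argument "moves" is a list of rows, each a list of 3 entries, a list of its own where there are three numbers: the turn, a rotation vector about the tool's x, y, z in rad, then the shift along the tool's x, y, z in cm, then the opening, from -1 (shut) to 1 (fully open). A call has 1 to 8 rows; each row is the pose to reach, as a shift and turn from the pose commanded when the call began, along the tool's axes at that moment; what a row does not reach only later rows make up. A row lasts 1/12 s, in which the tool goes at most 41.7 mm and 7.16 degrees, less where a joint would pass 70% of its speed; a pose out of reach is approached as far as the arm can. A call with a gripper value outside its range is refused whole. The fingers move at their own pace and stop on an object; "grip_force" is the grip in N (left out, the last holds). Time passes only in rows, so rows that repeat a pose let the fingers close. It gives the time, the measured TCP pose, the force, the opening and the grip force at its end, in the units of the state.
- ctrl.state(): the state, without advancing time (a new reading comes with each control period).
- optics.capture(name): name is "side" or "top"; returns a dict with "frame" (400x640x3 uint8, blue, green, red), "mtx" (3x3 intrinsics, pixels), "dist_coeffs" ([k1, k2, p1, p2, k3] as OpenCV has them; the pictures are not rectified), "R" (3x3) and "t" (3): a world point X has camera coordinates R X + t. Camera axes: x right, y down, z forward; pixel columns grow to the right and rows downward; lengths in mm; the calibration is good to about 2 mm. A picture is of the moment at which its call begins. There is no depth.
- ctrl.job_done(): hands the job in; it is judged then, once.
Trained networks look in a picture, given as the dict that the camera call returned (one of the last four; its "shot" number tells which), for a name from the list of things; names that differ only in an ending like _2 or _b are one class to them, and where a whole thing is asked for, a point or a joint stands for the part that bears it (a point fixed in the world has none). Each returns a list of dicts, best first, with "confidence" (0 to 1); they miss things now and then, are a little off and sometimes report something else, mostly with a low value. They report only what shows in the picture. A call takes as long as a camera call. They do not tell look-alikes from the thing itself.
- spotter.look_for(query, picture): "centre" ([x, y, z] in mm, in world coordinates, good to about 4 mm: the middle of the surface that is visible of it).
- spotter.mark_of(query, picture): "centre" ([x, y, z] in mm, in world coordinates, good to about 4 mm: a listed point, or the origin of a listed thing).
The state is a dict: "time": time; "joints": joint angles; "qvel": joint speeds; "joint_torque": joint torques, N m; "ee_pos": TCP position; "tcp_rot": TCP orientation; "wrist_force": force on the tool from outside, world axes, zero at the start; "moment": the same for the moment, N m; "opening": finger opening in mm; "gripper_force": force on a finger pad.
Only numpy, scipy, OpenCV 4.12 (cv2) and the standard library are available. Lean on these libraries where they do the work, as an engineer would, in place of code of your own. Each camera call takes 0.05 s, during which the arm holds its last target. There are 200 camera calls.

## Task

Take the bamboo spoon out of its wooden stand and stir the hazelnuts in the bowl with it: head down close to the bottom, two full wide turns round the bowl (about 25 to 35 mm from its centre), so that the nuts are shifted about. Keep every nut in the bowl and the bowl standing about where it is, then put the spoon back in its stand, head down, and let go.

Things in the scene. Friction and masses are not known exactly. Their poses are not given: they have to be found in the camera images.
- spoon_grip (a point): Point to hold on the loose bamboo spoon, in the middle of its handle, 140 mm above the foot of its head. The spoon is 170 mm long and at the start stands upright, head down, in the wooden stand. The handle is a straight bar, 14 mm along x by 12 mm along y, that ends 30 mm above this point. z runs up along the handle. Pinch the handle across y, from above, firmly (about 60 N). It weighs about 45 g.
- spoon_tip (a point): Middle of the flat foot of the spoon's head, the lower end of the same spoon, 140 mm below spoon_grip; same axes. The head is a flat paddle, 26 mm wide (x), 14 mm thick (y), 46 mm high.
- bowl: White ceramic bowl that holds the nuts, loose on the counter, about 0.8 kg. Origin: centre of its underside; z up; round, so its yaw does not show. Outside 55 mm high, rim radius 72 mm; flat inner floor 6 mm above the underside, about 45 mm in radius, then a wall that flares, to 68 mm inside at the rim. An equal but empty bowl stands near by and is not needed. There is room for the spoon's head to come down in the middle of the ring of nuts.
- stand: Fixed wooden utensil stand, an open-topped box 72 mm (x) by 56 mm (y), 90 mm high, that the spoon stands in. Origin: centre of its underside; z up. Its single well is 52 by 36 mm and its floor is 10 mm above the underside; the spoon's wide side lies along the well's x. A spoon left in it may lean against the rim.
- nut1_center (a point): Centre of nut 1 of the six loose brown hazelnuts in the bowl, each 18 mm thick and 24 mm long, 12 g; at the start they lie on the bowl's floor in a ring about 33 mm from its centre, 0 degrees round from the bowl's x axis.
- nut2_center (a point): Centre of nut 2 of the six loose brown hazelnuts in the bowl, each 18 mm thick and 24 mm long, 12 g; at the start they lie on the bowl's floor in a ring about 33 mm from its centre, 60 degrees round from the bowl's x axis.
- nut3_center (a point): Centre of nut 3 of the six loose brown hazelnuts in the bowl, each 18 mm thick and 24 mm long, 12 g; at the start they lie on the bowl's floor in a ring about 33 mm from its centre, 120 degrees round from the bowl's x axis.
- nut4_center (a point): Centre of nut 4 of the six loose brown hazelnuts in the bowl, each 18 mm thick and 24 mm long, 12 g; at the start they lie on the bowl's floor in a ring about 33 mm from its centre, 180 degrees round from the bowl's x axis.
- nut5_center (a point): Centre of nut 5 of the six loose brown hazelnuts in the bowl, each 18 mm thick and 24 mm long, 12 g; at the start they lie on the bowl's floor in a ring about 33 mm from its centre, 240 degrees round from the bowl's x axis.
- nut6_center (a point): Centre of nut 6 of the six loose brown hazelnuts in the bowl, each 18 mm thick and 24 mm long, 12 g; at the start they lie on the bowl's floor in a ring about 33 mm from its centre, 300 degrees round from the bowl's x axis.
Mind the look-alikes: they are no part of the job. Of the things like the part that bears spoon_grip, leave any that is blue or green; of the rest the smaller one is meant.

How it is judged (in metres and radians):
On the way, in this order (a step that is already met when the one before it is completed fails the run):
1. The spoon's head, down among the nuts, is on the bowl's +x side (z of spoon_tip in the frame of bowl below 0.025 m and x of spoon_tip in the frame of bowl above 0.012 m and y of spoon_tip in the frame of bowl between -0.01 and 0.01 m and horizontal distance between spoon_tip and bowl below 0.06 m), for 0.02 s.
2. it passes one flank (+y or -y) (((z of spoon_tip in the frame of bowl below 0.025 m and y of spoon_tip in the frame of bowl above 0.012 m and x of spoon_tip in the frame of bowl between -0.01 and 0.01 m and horizontal distance between spoon_tip and bowl below 0.06 m) or (z of spoon_tip in the frame of bowl below 0.025 m and y of spoon_tip in the frame of bowl below -0.012 m and x of spoon_tip in the frame of bowl between -0.01 and 0.01 m and horizontal distance between spoon_tip and bowl below 0.06 m))), for 0.02 s.
3. it comes to the opposite (-x) side (z of spoon_tip in the frame of bowl below 0.025 m and x of spoon_tip in the frame of bowl below -0.012 m and y of spoon_tip in the frame of bowl between -0.01 and 0.01 m and horizontal distance between spoon_tip and bowl below 0.06 m), for 0.02 s.
4. it passes a flank again (((z of spoon_tip in the frame of bowl below 0.025 m and y of spoon_tip in the frame of bowl above 0.012 m and x of spoon_tip in the frame of bowl between -0.01 and 0.01 m and horizontal distance between spoon_tip and bowl below 0.06 m) or (z of spoon_tip in the frame of bowl below 0.025 m and y of spoon_tip in the frame of bowl below -0.012 m and x of spoon_tip in the frame of bowl between -0.01 and 0.01 m and horizontal distance between spoon_tip and bowl below 0.06 m))), for 0.02 s.
5. it is back on the +x side: one full turn (all of step 1), for 0.02 s.
At the end, for the whole second after the job is handed in: Spoon head down in the stand: foot under 32 mm from its axis, under 35 mm above its underside, leaning under 23 degrees. All nuts in the bowl; of each pair 1-2, 3-4, 5-6 at least one is over 12 mm from its start. Bowl upright within 6 degrees, moved under 40 mm (horizontal distance between spoon_tip and stand below 0.032 m and z of spoon_tip in the frame of stand below 0.035 m and angle between spoon_tip's own z axis and vertical below 0.4 rad and distance of bowl from where it was at the start of the episode below 0.04 m and angle between bowl's own z axis and vertical below 0.1 rad and horizontal distance between each of nut1_center, nut2_center, nut3_center, nut4_center, nut5_center, nut6_center and bowl below 0.065 m and z of each of nut1_center, nut2_center, nut3_center, nut4_center, nut5_center, nut6_center in the frame of bowl below 0.055 m and distance of any of nut1_center, nut2_center from where it was at the start of the episode above 0.012 m and distance of any of nut3_center, nut4_center from where it was at the start of the episode above 0.012 m and distance of any of nut5_center, nut6_center from where it was at the start of the episode above 0.012 m); the robot touches nothing.
It also fails if it takes over 72 s, if anything falls off the work surface, if the arm or the gripper's body presses on something with over 40 N, if the wrist force passes 120 N, or if a joint passes its speed limit or range.

## Working session

There is one attempt and no reset: what is moved stays moved. The work goes in short steps, Python scripts to look and compute and a tool call to move; the robot and the scene stay as the last step left them, time stands still between calls to the robot, and variables do not carry over. Pictures are saved under pics/ and viewed, at most 10 in all, crops included, and the job is handed in when it is done.

Besides the shell and the picture viewer there is one more tool, called after ">>>" as name(argument=value, ...) on one line, values as JSON. jog_arm: Moves the arm, as the interface text tells. Its arguments: {"type":"object","properties":{"moves":{"type":"array","items":{"type":"array"}},"grip_force":{"type":"number"}},"required":["moves"]}

```bash
mkdir -p pics; python3 - <<'E'
from cell import ctrl, optics, spotter
import cv2, numpy as np
s=ctrl.state(); print(s['time'],s['ee_pos'],s['tcp_rot'],s['opening'])
for c in("top","side"):
    p=optics.capture(c); cv2.imwrite(f"pics/{c}0.png",p["frame"])
    for q in("spoon_grip","spoon_tip","bowl","stand","nut1_center"):
        print(c,q,[(np.round(d["centre"]).tolist(),round(d["confidence"],2)) for d in spotter.mark_of(q,p)])
E
```

```text
0.0 [ 152.04613649 -553.73375032  230.11438628] [-3.13929292e+00 -3.46002545e-04  2.67802936e-01] 85.2182227672677
top spoon_grip [([409.0, -261.0, 198.0], 0.96), ([594.0, -305.0, 185.0], 0.76), ([503.0, -286.0, 146.0], 0.59), ([501.0, -367.0, 144.0], 0.58), ([493.0, 295.0, 15.0], 0.58)]
top spoon_tip [([409.0, -258.0, 3.0], 0.98), ([506.0, -369.0, 4.0], 0.75), ([589.0, -305.0, -1.0], 0.75), ([500.0, -285.0, 11.0], 0.61)]
top bowl [([504.0, 261.0, -2.0], 0.87)]
top stand [([496.0, -295.0, -1.0], 0.86)]
top nut1_center [([534.0, 256.0, 19.0], 0.41)]
side spoon_grip [([408.0, -260.0, 194.0], 0.82), ([505.0, -368.0, 140.0], 0.63), ([500.0, -291.0, 146.0], 0.62)]
side spoon_tip [([588.0, -299.0, -0.0], 0.84), ([411.0, -260.0, 2.0], 0.63)]
side bowl [([501.0, 265.0, 3.0], 0.81)]
side stand [([503.0, -283.0, -0.0], 0.74), ([510.0, 233.0, 12.0], 0.61)]
side nut1_center [([531.0, 250.0, 17.0], 0.55)]
```

View pics/top0.png

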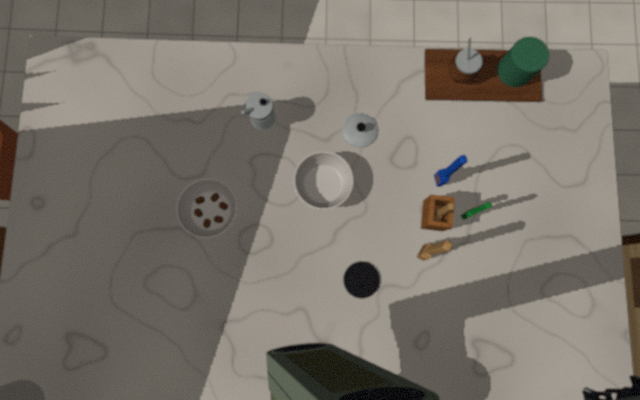

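View pics/side0.png

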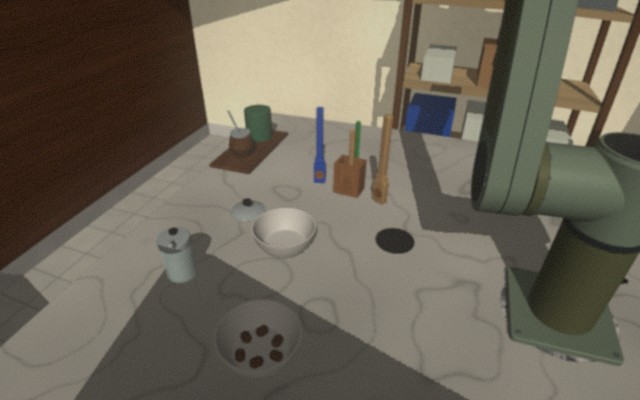

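The top view shows the stand at px (438,212) holding the bamboo spoon, with the blue, green and larger bamboo look-alikes round it. The nut bowl is at (207,209) and the empty bowl at (325,180). Next I'll take a closer look at the stand.

```bash
cat > h.py <<'E'
import cv2, numpy as np
def proj(p,X):
    r,_=cv2.Rodrigues(np.array(p["R"],float))
    return cv2.projectPoints(np.array(X,float).reshape(-1,1,3),r,np.array(p["t"],float),np.array(p["mtx"],float),np.array(p["dist_coeffs"],float))[0].reshape(-1,2)
def box(c,dx,dy,z0,z1,yaw):
    c_,s_=np.cos(yaw),np.sin(yaw); R=np.array([[c_,-s_],[s_,c_]])
    q=np.array([[1,1],[-1,1],[-1,-1],[1,-1]])*[dx/2,dy/2]@R.T+c[:2]
    return np.array([[*v,z] for z in(z0,z1) for v in q])
E
python3 - <<'E'
from cell import optics
import cv2, numpy as np
from h import *
out=[]
for c,(u,v) in (("top",(400,180)),("side",(315,115))):
    p=optics.capture(c); k=5 if c=="top" else 5; w,hh=80,100
    if c=="top": v=170
    im=cv2.resize(p["frame"][v:v+hh,u:u+w],None,fx=k,fy=k,interpolation=cv2.INTER_CUBIC)
    raw=im.copy()
    P=proj(p,box((500,-288),72,56,0,90,0)); 
    for q,col in((P,(0,255,255)),(proj(p,box((500,-288),14,12,100,180,0)),(255,255,0))):
        q=((q-[u,v]+.5)*k).astype(int); cv2.polylines(im,[q[4:]],True,col); cv2.polylines(im,[q[:4]],True,col)
    out.append(im)
cv2.imwrite("pics/c1.png",np.hstack(out))
E
```

```text
(no output)
```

View pics/c1.png

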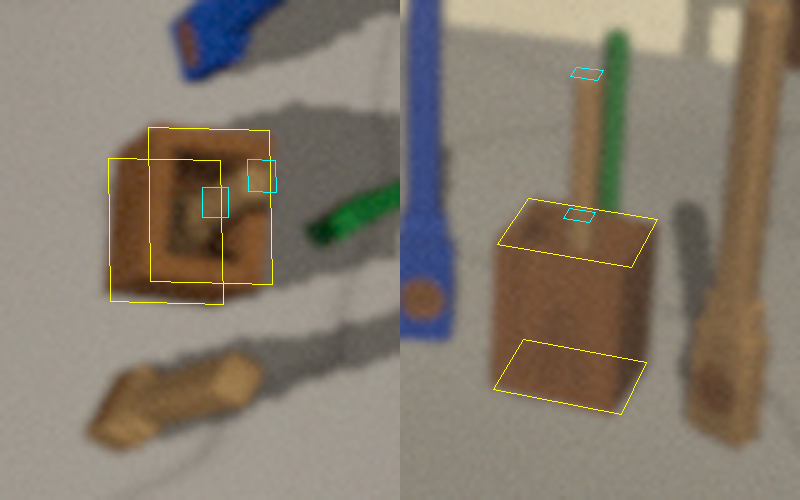

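The overlay with stand centre (500,-288) and yaw 0 matches in both views to about 1 px. The spoon stands upright at about the same point, with its top at (258,178) in the left crop and (587,77) in the right.

>>> jog_arm(moves=[[[0,0,0.05],[3.5,-1.4,-0.75],0.2],[[0,0,0.1],[7,-2.8,-1.5],0.2],[[0,0,0.15],[10.5,-4.2,-2.25],0.2],[[0,0,0.2],[14,-5.6,-3],0.2],[[0,0,0.24],[17.5,-7,-3.75],0.2],[[0,0,0.268],[21,-8.4,-4.5],0.2],[[0,0,0.268],[24.5,-9.8,-5.25],0.2],[[0,0,0.268],[28,-11.2,-6],0.2]], grip_force=60)

```text
time: 1.37
ee_pos: [393.8, -371.1, 291.9]
tcp_rot: [3.141, -0.0, -0.0]
wrist_force: [0.3, 0.4, -1.1]
opening: 51.4
gripper_force: 0.0
```

>>> jog_arm(moves=[[[0,0,0],[3,-2.3,0],0.2],[[0,0,0],[6,-4.6,0],0.2],[[0,0,0],[9,-7,0],0.2],[[0,0,0],[10.7,-8.4,0],0.2],[[0,0,0],[10.7,-8.4,0],0.2],[[0,0,0],[10.7,-8.4,3.5],0.2],[[0,0,0],[10.7,-8.4,7],0.2],[[0,0,0],[10.7,-8.4,9.5],0.2]])

```text
time: 2.03
ee_pos: [498.4, -288.2, 194.0]
tcp_rot: [-3.141, 0.002, -0.0]
wrist_force: [-0.1, 0.6, -2.0]
opening: 51.4
gripper_force: 0.0
```

```bash
python3 - <<'E'
from cell import optics,ctrl
import cv2, numpy as np
s=ctrl.state();print(s['ee_pos'],s['tcp_rot'],s['joints'])
p=optics.capture("side");f=p["frame"][40:170,290:420]
p2=optics.capture("top");g=p2["frame"][150:280,380:510]
cv2.imwrite("pics/c2.png",cv2.resize(np.hstack([f,g]),None,fx=3,fy=3,interpolation=cv2.INTER_CUBIC))
E
```

```text
[ 498.37766046 -288.18791908  193.99817939] [-3.14088746e+00  1.88248038e-03 -1.24416490e-05] [-6.74223783e-01  2.41723472e-01  1.57841431e+00 -6.43908606e-04
  1.32336576e+00  8.96743948e-01]
```

View pics/c2.png

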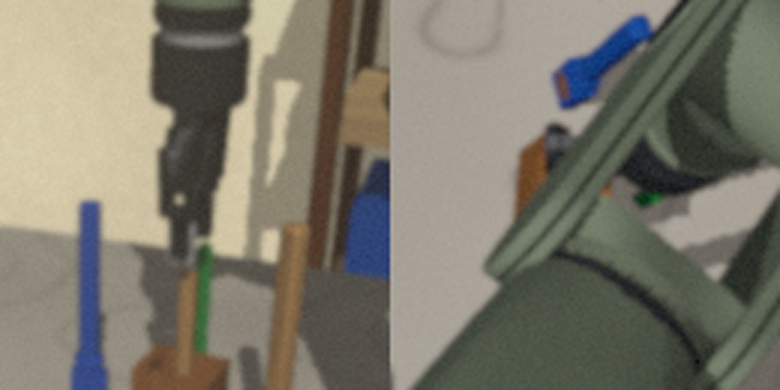

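The gripper is centred over the bamboo handle (crop px about (187,265)), clear of the blue, green and large spoons. I'll descend and grip.

>>> jog_arm(moves=[[[0,0,0],[0.1,0,2.5],0.2],[[0,0,0],[0.1,0,5],0.2],[[0,0,0],[0.1,0,6.3],0.2],[[0,0,0],[0.1,0,6.3],0.2],[[0,0,0],[0.1,0,6.3],-1],[[0,0,0],[0.1,0,6.3],-1],[[0,0,0],[0.1,0,6.3],-1],[[0,0,0],[0.1,0,6.3],-1]], grip_force=60)

```text
time: 2.8
ee_pos: [501.9, -289.1, 135.9]
tcp_rot: [3.14, -0.003, -0.001]
wrist_force: [-0.1, 1.9, 6.0]
opening: 11.8
gripper_force: 58.4
```

>>> jog_arm(moves=[[[0,0,0],[0,0,0],-1],[[0,0,0],[0,0,0],-1],[[0,0,0],[0,0,-1],-1],[[0,0,0],[0,0,-3],-1],[[0,0,0],[0,0,-6],-1],[[0,0,0],[0,0,-9],-1],[[0,0,0],[0,0,-12],-1],[[0,0,0],[0,0,-15],-1]])

```text
time: 3.47
ee_pos: [500.3, -288.5, 285.5]
tcp_rot: [3.141, -0.0, -0.0]
wrist_force: [0.4, -1.0, -0.7]
opening: 11.6
gripper_force: 58.3
```

>>> jog_arm(moves=[[[0,0,0],[0,-1.5,-1],-1],[[0,0,0],[0,-5,-1],-1],[[0,0,0],[0,-9,-1],-1],[[0,0,0],[0,-13,-1],-1],[[0,0,0],[0,-17,-1],-1],[[0,0,0],[0,-21,-1],-1],[[0,0,0],[0,-25,-1],-1],[[0,0,0],[0,-29,-1],-1]])

```text
time: 4.13
ee_pos: [499.2, 4.3, 292.6]
tcp_rot: [-3.141, 0.001, -0.0]
wrist_force: [0.4, -0.7, -0.8]
opening: 11.1
gripper_force: 58.4
```

>>> jog_arm(moves=[[[0,0,0],[0,-4,0],-1],[[0,0,0],[0,-8,0],-1],[[0,0,0],[0,-12,0],-1],[[0,0,0],[0,-16,0],-1],[[0,0,0],[0,-20,0],-1],[[0,0,0],[0.1,-24,0],-1],[[0,0,0],[0.2,-26,0],-1],[[0,0,0],[0.2,-26,0],-1]])

```text
time: 4.8
ee_pos: [500.6, 266.3, 292.2]
tcp_rot: [-3.14, 0.002, 0.006]
wrist_force: [-0.1, -1.5, -1.3]
opening: 11.2
gripper_force: 58.5
```

>>> jog_arm(moves=[[[0,0,0],[0,0,2],-1],[[0,0,0],[0,0,5],-1],[[0,0,0],[0,0,6],-1],[[0,0,0],[0,0,6],-1]])

```text
time: 5.13
ee_pos: [499.3, 260.2, 228.8]
tcp_rot: [3.138, 0.009, -0.001]
wrist_force: [-0.6, 0.6, -0.7]
opening: 11.3
gripper_force: 58.5
```

```bash
python3 - <<'E'
from cell import optics,ctrl,spotter
import cv2, numpy as np
from h import *
s=ctrl.state();print(s['ee_pos'],s['tcp_rot'],s['opening'])
e=s['ee_pos'];out=[];b=(503,262)
th=np.linspace(0,2*np.pi,60)
for c,(u,v) in (("side",(190,220)),("top",(140,140))):
    p=optics.capture(c)
    for q in("bowl","spoon_tip","spoon_grip"):
        print(c,q,[(np.round(d["centre"]).tolist(),round(d["confidence"],2)) for d in spotter.mark_of(q,p)])
    im=cv2.resize(p["frame"][v:v+150,u:u+130],None,fx=3,fy=3,interpolation=cv2.INTER_CUBIC)
    for r,z in((72,55),(45,6)):
        q=proj(p,np.c_[b[0]+r*np.cos(th),b[1]+r*np.sin(th),0*th+z])
        cv2.polylines(im,[((q-[u,v]+.5)*3).astype(int)],True,(0,255,255))
    q=proj(p,box((e[0],e[1]),26,14,e[2]-126,e[2]-80,0))
    for a in(q[:4],q[4:]): cv2.polylines(im,[((a-[u,v]+.5)*3).astype(int)],True,(255,255,0))
    out.append(im)
cv2.imwrite("pics/c3.png",np.hstack(out))
E
```

```text
[499.25545593 260.21235258 228.83544151] [ 3.13830826e+00  8.96014407e-03 -5.13190203e-04] 11.299189169674923
side bowl [([502.0, 261.0, -1.0], 0.91)]
side spoon_tip [([588.0, -303.0, -0.0], 0.63)]
side spoon_grip [([494.0, 258.0, 240.0], 0.94), ([411.0, -262.0, 199.0], 0.91), ([506.0, -369.0, 141.0], 0.66), ([593.0, -302.0, 183.0], 0.55)]
top bowl [([502.0, 261.0, 2.0], 0.92)]
top spoon_tip [([410.0, -260.0, 4.0], 0.95), ([590.0, -304.0, -2.0], 0.85), ([506.0, -368.0, -1.0], 0.58), ([500.0, 263.0, 109.0], 0.44)]
top spoon_grip [([501.0, -366.0, 146.0], 0.66), ([594.0, -304.0, 185.0], 0.57), ([412.0, -260.0, 198.0], 0.55), ([499.0, 267.0, 250.0], 0.53)]
```

View pics/c3.png

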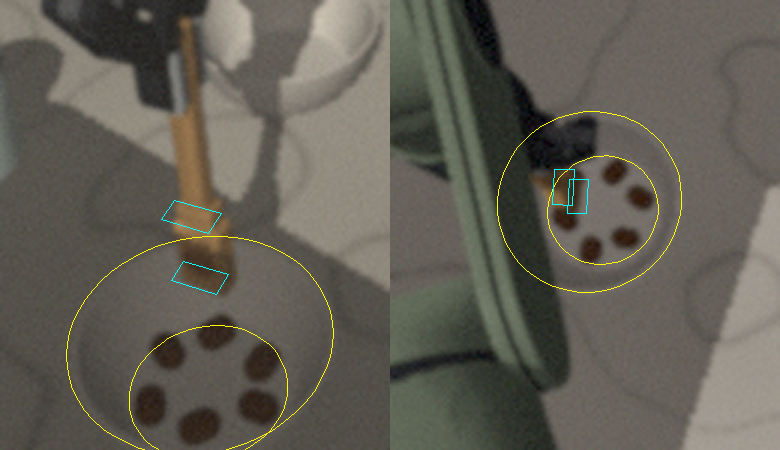

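The spoon hangs straight over the middle of the nut ring, and the rim and floor overlays fit at (502,261). Its foot shows at about px (205,283) in the left crop, within 2 px of the prediction. Lowering it now.

>>> jog_arm(moves=[[[0,0,0],[0,0,0],-1],[[0,0,0],[0,0,1.5],-1],[[0,0,0],[0,0,3.5],-1],[[0,0,0],[0,0,5.5],-1],[[0,0,0],[0,0,6.5],-1],[[0,0,0],[0,0,6.5],-1],[[0,0,0],[0,0,6.5],-1],[[0,0,0],[0,0,6.5],-1]])

```text
time: 6.2
ee_pos: [503.6, 261.9, 169.6]
tcp_rot: [-3.141, -0.002, -0.0]
wrist_force: [-1.1, 0.3, -0.2]
opening: 11.6
gripper_force: 58.5
```

```bash
python3 - <<'E'
from cell import optics,ctrl,spotter
import cv2, numpy as np
from h import *
p0=optics.capture("side")
es=[]
for i in range(6):
    p=optics.capture("top"); s=ctrl.state(); es.append(np.r_[s['ee_pos'],s['tcp_rot']])
print(np.round(np.array(es),3)[:, :3]); print(s['tcp_rot'],s['wrist_force'])
for r in (30,27):
  print("rel cm tool, 15deg steps r",r)
E
```

```text
[[503.834 261.983 170.032]
 [503.72  261.921 169.898]
 [503.499 261.887 169.665]
 [503.301 261.841 169.412]
 [503.138 261.756 169.156]
 [502.953 261.698 168.888]]
[-3.14123734e+00 -1.00233540e-03 -1.52074812e-04] [-1.03664746 -0.34051026 -0.16752665]
rel cm tool, 15deg steps r 30
rel cm tool, 15deg steps r 27
```

```bash
python3 - <<'E'
import numpy as np
k=np.arange(73); a=np.radians(180+15*k); r=np.where(k<24,0.5+2.3*k/24,2.8)
P=np.c_[r*np.cos(a),r*np.sin(a)].round(1); P[0]=[-.5,0]
for c in range(9): print(c,(P[8*c+1:8*c+9]-P[8*c]).round(1).tolist())
E
```

```text
0 [[-0.1, -0.2], [-0.1, -0.3], [-0.1, -0.6], [0.1, -0.8], [0.2, -0.9], [0.5, -1.1], [0.8, -1.1], [1.1, -1.1]]
1 [[0.4, 0.1], [0.7, 0.4], [0.9, 0.7], [1.0, 1.1], [1.1, 1.6], [1.0, 2.0], [0.8, 2.5], [0.4, 2.9]]
2 [[-0.4, 0.3], [-1.0, 0.4], [-1.6, 0.4], [-2.2, 0.3], [-2.8, 0.0], [-3.3, -0.5], [-3.6, -1.1], [-3.8, -1.8]]
3 [[0.1, -0.7], [0.4, -1.4], [0.8, -2.0], [1.4, -2.4], [2.1, -2.7], [2.8, -2.8], [3.5, -2.7], [4.2, -2.4]]
4 [[0.6, 0.4], [1.0, 1.0], [1.3, 1.7], [1.4, 2.4], [1.3, 3.1], [1.0, 3.8], [0.6, 4.4], [0.0, 4.8]]
5 [[-0.7, 0.3], [-1.4, 0.4], [-2.1, 0.3], [-2.8, 0.0], [-3.4, -0.4], [-3.8, -1.0], [-4.1, -1.7], [-4.2, -2.4]]
6 [[0.1, -0.7], [0.4, -1.4], [0.8, -2.0], [1.4, -2.4], [2.1, -2.7], [2.8, -2.8], [3.5, -2.7], [4.2, -2.4]]
7 [[0.6, 0.4], [1.0, 1.0], [1.3, 1.7], [1.4, 2.4], [1.3, 3.1], [1.0, 3.8], [0.6, 4.4], [0.0, 4.8]]
8 [[-0.7, 0.3], [-1.4, 0.4], [-2.1, 0.3], [-2.8, 0.0], [-3.4, -0.4], [-3.8, -1.0], [-4.1, -1.7], [-4.2, -2.4]]
```

>>> jog_arm(moves=[[[0,0,0],[0,0,1],-1],[[0,0,0],[0,0,2],-1],[[0,0,0],[0,0,2.7],-1],[[0,0,0],[0,0,2.7],-1],[[0,0,0],[-0.5,0,2.7],-1],[[0,0,0],[-0.5,0,2.7],-1]])

```text
time: 7.05
ee_pos: [496.6, 261.5, 140.8]
tcp_rot: [3.141, 0.002, 0.0]
wrist_force: [0.2, 0.5, 0.8]
opening: 11.7
gripper_force: 58.5
```

>>> jog_arm(moves=[[[0,0,0],[-0.1,-0.2,0],-1],[[0,0,0],[-0.1,-0.3,0],-1],[[0,0,0],[-0.1,-0.6,0],-1],[[0,0,0],[0.1,-0.8,0],-1],[[0,0,0],[0.2,-0.9,0],-1],[[0,0,0],[0.5,-1.1,0],-1],[[0,0,0],[0.8,-1.1,0],-1],[[0,0,0],[1.1,-1.1,0],-1]])

```text
time: 7.72
ee_pos: [509.1, 272.7, 141.3]
tcp_rot: [-3.142, -0.0, -0.0]
wrist_force: [0.6, -0.2, -0.3]
opening: 11.8
gripper_force: 58.5
```

>>> jog_arm(moves=[[[0,0,0],[0.4,0.1,0],-1],[[0,0,0],[0.7,0.4,0],-1],[[0,0,0],[0.9,0.7,0],-1],[[0,0,0],[1.0,1.1,0],-1],[[0,0,0],[1.1,1.6,0],-1],[[0,0,0],[1.0,2.0,0],-1],[[0,0,0],[0.8,2.5,0],-1],[[0,0,0],[0.4,2.9,0],-1]])

```text
time: 8.38
ee_pos: [512.8, 242.8, 141.3]
tcp_rot: [3.141, -0.001, -0.001]
wrist_force: [0.9, 0.2, -0.2]
opening: 11.5
gripper_force: 58.7
```

>>> jog_arm(moves=[[[0,0,0],[-0.4,0.3,0],-1],[[0,0,0],[-1.0,0.4,0],-1],[[0,0,0],[-1.6,0.4,0],-1],[[0,0,0],[-2.2,0.3,0],-1],[[0,0,0],[-2.8,0,0],-1],[[0,0,0],[-3.3,-0.5,0],-1],[[0,0,0],[-3.6,-1.1,0],-1],[[0,0,0],[-3.8,-1.8,0],-1]])

```text
time: 9.05
ee_pos: [474.4, 262.3, 141.8]
tcp_rot: [-3.141, -0.0, -0.0]
wrist_force: [1.9, 0.6, 0.1]
opening: 11.3
gripper_force: 58.5
```

```bash
python3 - <<'E'
from cell import optics,ctrl,spotter
import cv2, numpy as np
s=ctrl.state();print(s['ee_pos'],s['tcp_rot'],s['opening'])
p=optics.capture("side")
print([(np.round(d["centre"]).tolist(),round(d["confidence"],2)) for d in spotter.mark_of("bowl",p)])
cv2.imwrite("pics/c4.png",cv2.resize(p["frame"][220:400,170:350],None,fx=3,fy=3,interpolation=cv2.INTER_CUBIC))
E
```

```text
[474.41911453 262.25811781 141.76833965] [-3.14128507e+00 -4.30596071e-04 -2.78175207e-04] 11.279483153886071
[([500.0, 263.0, 2.0], 0.74)]
```

View pics/c4.png

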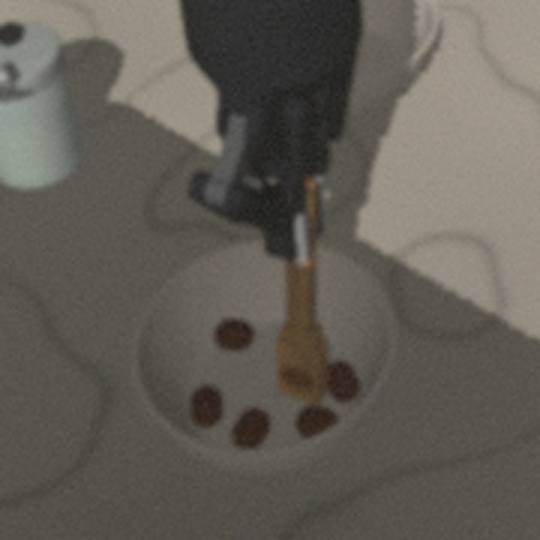

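The head, at px (300,390), is down among the nuts. They are shifting (five visible, one hidden), and the bowl has not moved. On with the wide turns.

>>> jog_arm(moves=[[[0,0,0],[0.1,-0.7,0],-1],[[0,0,0],[0.4,-1.4,0],-1],[[0,0,0],[0.8,-2.0,0],-1],[[0,0,0],[1.4,-2.4,0],-1],[[0,0,0],[2.1,-2.7,0],-1],[[0,0,0],[2.8,-2.8,0],-1],[[0,0,0],[3.5,-2.7,0],-1],[[0,0,0],[4.2,-2.4,0],-1]])

```text
time: 9.82
ee_pos: [514.6, 286.2, 139.9]
tcp_rot: [-3.141, 0.007, -0.0]
wrist_force: [-5.4, -0.8, 1.0]
opening: 11.0
gripper_force: 59.0
```

>>> jog_arm(moves=[[[0,0,0],[0.6,0.4,0],-1],[[0,0,0],[1.0,1.0,0],-1],[[0,0,0],[1.3,1.7,0],-1],[[0,0,0],[1.4,2.4,0],-1],[[0,0,0],[1.3,3.1,0],-1],[[0,0,0],[1.0,3.8,0],-1],[[0,0,0],[0.6,4.4,0],-1],[[0,0,0],[0,4.8,0],-1]])

```text
time: 10.48
ee_pos: [516.8, 238.3, 142.2]
tcp_rot: [-3.138, -0.002, -0.001]
wrist_force: [0.7, 6.6, 2.1]
opening: 11.2
gripper_force: 59.6
```

>>> jog_arm(moves=[[[0,0,0],[-0.7,0.3,0],-1],[[0,0,0],[-1.4,0.4,0],-1],[[0,0,0],[-2.1,0.3,0],-1],[[0,0,0],[-2.8,0,0],-1],[[0,0,0],[-3.4,-0.4,0],-1],[[0,0,0],[-3.8,-1.0,0],-1],[[0,0,0],[-4.1,-1.7,0],-1],[[0,0,0],[-4.2,-2.4,0],-1]])

```text
time: 11.15
ee_pos: [474.2, 262.2, 141.2]
tcp_rot: [3.141, 0.0, 0.0]
wrist_force: [2.6, 1.3, -0.2]
opening: 11.3
gripper_force: 58.5
```

```bash
python3 - <<'E'
from cell import optics,ctrl,spotter
import cv2, numpy as np
p=optics.capture("side")
print([(np.round(d["centre"]).tolist(),round(d["confidence"],2)) for d in spotter.mark_of("bowl",p)])
cv2.imwrite("pics/c5.png",cv2.resize(p["frame"][220:400,170:350],None,fx=3,fy=3,interpolation=cv2.INTER_CUBIC))
E
```

```text
[([501.0, 262.0, -0.0], 0.82)]
```

View pics/c5.png

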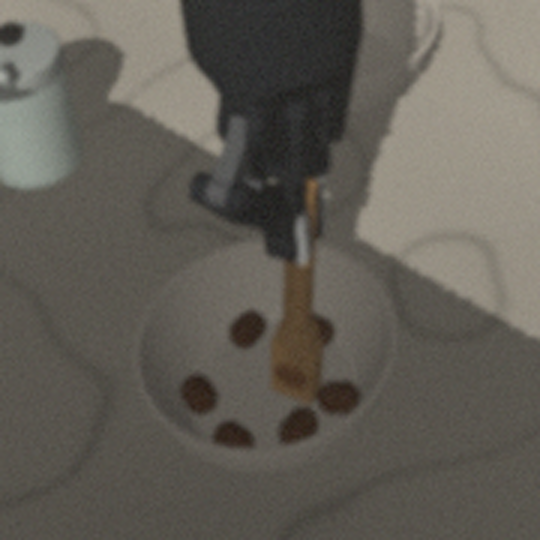

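All six nuts are in the bowl (one behind the handle at px (322,330)). The spoon is still straight in the grip and the bowl has stayed put. Now the second wide turn.

>>> jog_arm(moves=[[[0,0,0],[0.1,-0.7,0],-1],[[0,0,0],[0.4,-1.4,0],-1],[[0,0,0],[0.8,-2.0,0],-1],[[0,0,0],[1.4,-2.4,0],-1],[[0,0,0],[2.1,-2.7,0],-1],[[0,0,0],[2.8,-2.8,0],-1],[[0,0,0],[3.5,-2.7,0],-1],[[0,0,0],[4.2,-2.4,0],-1]])

```text
time: 11.92
ee_pos: [515.6, 286.8, 140.9]
tcp_rot: [-3.139, 0.004, -0.0]
wrist_force: [-4.9, 1.7, 2.5]
opening: 11.2
gripper_force: 59.3
```

>>> jog_arm(moves=[[[0,0,0],[0.6,0.4,0],-1],[[0,0,0],[1.0,1.0,0],-1],[[0,0,0],[1.3,1.7,0],-1],[[0,0,0],[1.4,2.4,0],-1],[[0,0,0],[1.3,3.1,0],-1],[[0,0,0],[1.0,3.8,0],-1],[[0,0,0],[0.6,4.4,0],-1],[[0,0,0],[0,4.8,0],-1]])

```text
time: 12.58
ee_pos: [517.8, 237.8, 142.6]
tcp_rot: [-3.139, -0.004, -0.001]
wrist_force: [-0.2, 4.4, 1.9]
opening: 11.2
gripper_force: 59.4
```

>>> jog_arm(moves=[[[0,0,0],[-0.7,0.3,0],-1],[[0,0,0],[-1.4,0.4,0],-1],[[0,0,0],[-2.1,0.3,0],-1],[[0,0,0],[-2.8,0,0],-1],[[0,0,0],[-3.4,-0.4,0],-1],[[0,0,0],[-3.8,-1.0,0],-1],[[0,0,0],[-4.1,-1.7,0],-1],[[0,0,0],[-4.2,-2.4,0],-1]])

```text
time: 13.25
ee_pos: [474.3, 260.2, 140.8]
tcp_rot: [3.137, -0.0, 0.001]
wrist_force: [2.3, -3.7, 0.4]
opening: 11.2
gripper_force: 59.3
```

>>> jog_arm(moves=[[[0,0,0],[0.6,0,0],-1],[[0,0,0],[1.2,0,0],-1],[[0,0,0],[1.2,0,-1],-1],[[0,0,0],[1.2,0,-3],-1],[[0,0,0],[1.2,0,-6],-1],[[0,0,0],[1.2,0,-9],-1],[[0,0,0],[1.2,0,-12],-1],[[0,0,0],[1.2,0,-15],-1]])

```text
time: 13.92
ee_pos: [486.6, 261.4, 293.2]
tcp_rot: [-3.141, 0.001, -0.001]
wrist_force: [0.6, 0.0, -1.0]
opening: 10.9
gripper_force: 59.0
```

```bash
python3 - <<'E'
from cell import optics,ctrl,spotter
import cv2, numpy as np
p=optics.capture("side")
s=ctrl.state();print(s['ee_pos'],s['tcp_rot'],s['opening'])
for q in ("bowl","spoon_tip","spoon_grip","nut1_center"):
    print([(np.round(d["centre"]).tolist(),round(d["confidence"],2)) for d in spotter.mark_of(q,p)])
cv2.imwrite("pics/c6.png",cv2.resize(p["frame"][180:400,170:350],None,fx=2.7,fy=2.7,interpolation=cv2.INTER_CUBIC))
E
```

```text
[490.06728341 262.67356157 301.07501853] [-3.13682584e+00 -1.19782699e-02 -6.87423755e-04] 11.22612002180904
[([500.0, 258.0, 3.0], 0.97), ([476.0, 263.0, 168.0], 0.25)]
[([410.0, -259.0, 5.0], 0.98), ([589.0, -301.0, -0.0], 0.86), ([472.0, 265.0, 173.0], 0.57), ([494.0, 302.0, 14.0], 0.33)]
[([486.0, 260.0, 307.0], 0.75), ([504.0, -366.0, 138.0], 0.66), ([596.0, -302.0, 184.0], 0.59), ([409.0, -261.0, 198.0], 0.57), ([465.0, 276.0, 15.0], 0.47), ([540.0, 247.0, 17.0], 0.3)]
[([502.0, 220.0, 17.0], 0.46)]
```

View pics/c6.png

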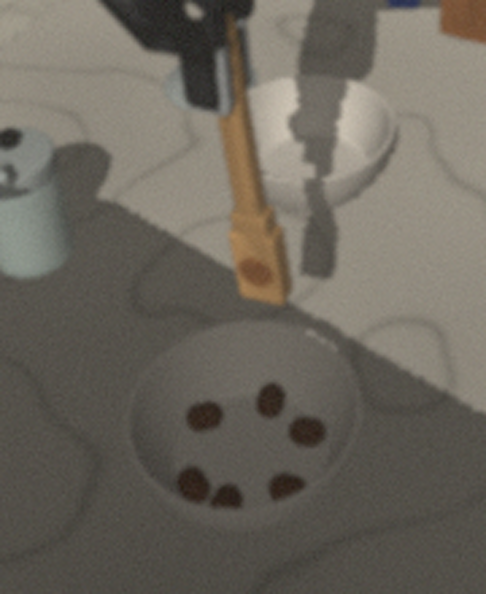

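The spoon is out of the bowl and all six nuts are in it. The nuts show at crop px (204,416), (271,400), (307,432), (287,486), (228,497) and (194,484). I'll check how far they shifted and whether the spoon tilts.

```bash
python3 - <<'E'
from cell import optics,ctrl
import cv2, numpy as np
from h import *
p=optics.capture("side")
K=np.array(p["mtx"],float);D=np.array(p["dist_coeffs"],float);R=np.array(p["R"],float);t=np.array(p["t"],float)
def w(px,z=15):
    n=cv2.undistortPoints(np.array(px,float).reshape(-1,1,2),K,D).reshape(-1,2)
    d=np.c_[n,np.ones(len(n))]@R; c=-R.T@t
    return c+d*((z-c[2])/d[:,2])[:,None]
S={"start":([(168,350),(215,332),(262,362),(259,406),(200,427),(151,405)],3,(190,220)),
"c4":([(235,335),(207,406),(251,428),(316,421),(343,381)],3,(170,220)),
"c5":([(247,330),(322,330),(339,397),(298,426),(233,436),(199,393)],3,(170,220)),
"c6":([(204,416),(271,400),(307,432),(287,486),(228,497),(194,484)],2.7,(170,180))}
for k,(a,f,o) in S.items():
    X=w(np.array(a)/f+o)[:,:2]-[501,261.5]
    print(k,sorted([(int(np.degrees(np.arctan2(y,x))%360),int(np.hypot(x,y))) for x,y in X]))
s=ctrl.state(); e=s['ee_pos'];print(e,s['tcp_rot'])
# spoon outline check
g=p["frame"].astype(int); hsv=cv2.cvtColor(p["frame"],cv2.COLOR_BGR2HSV)
top=proj(p,[e+[0,0,55]])[0];bot=proj(p,[e+[0,0,-127]])[0];print("pred top/bot",top,bot)
m=cv2.inRange(hsv,(8,90,60),(25,255,255)); m[:, :int(bot[0])-30]=0; m[:, int(bot[0])+30:]=0; m[int(bot[1])+20:]=0;m[:int(top[1])-10]=0
for y in range(int(top[1])-5,int(bot[1])+15,5):
    xs=np.where(m[y])[0]
    if len(xs): zf=(y-top[1])/(bot[1]-top[1]); print(y,xs.min(),xs.max(),"axis",round(top[0]+zf*(bot[0]-top[0]),1))
E
```

```text
start [(48, 35), (106, 30), (169, 33), (222, 31), (290, 32), (342, 32)]
c4 [(48, 37), (97, 31), (156, 38), (198, 41), (327, 38)]
c5 [(33, 39), (86, 39), (142, 35), (183, 41), (251, 43), (316, 37)]
c6 [(62, 36), (101, 34), (158, 39), (218, 41), (268, 40), (337, 37)]
[485.92644399 261.19859172 289.93570589] [ 3.14083568e+00  2.79958665e-03 -5.11607552e-04]
pred top/bot [247.3372464  179.74033987] [260.29122227 287.71283331]
189 255 256 axis 248.4
194 255 257 axis 249.0
199 256 258 axis 249.6
204 257 259 axis 250.2
209 257 259 axis 250.8
214 257 260 axis 251.4
219 257 260 axis 252.0
224 252 261 axis 252.6
229 252 262 axis 253.2
234 253 263 axis 253.8
239 254 264 axis 254.4
244 255 265 axis 255.0
249 256 265 axis 255.6
254 258 267 axis 256.2
259 256 270 axis 256.8
264 257 273 axis 257.4
269 256 274 axis 258.0
274 257 275 axis 258.6
279 258 275 axis 259.2
284 258 276 axis 259.8
289 260 275 axis 260.4
```

```bash
cat > track.py <<'E'
from cell import optics
import cv2, numpy as np
from h import *
p=optics.capture("side")
K,D,R,t=(np.array(p[k],float) for k in("mtx","dist_coeffs","R","t"))
th=np.linspace(0,2*np.pi,60); B=(501,261.5)
poly=proj(p,np.c_[B[0]+60*np.cos(th),B[1]+60*np.sin(th),0*th+18]).astype(np.int32)
mask=np.zeros((400,640),np.uint8); cv2.fillPoly(mask,[poly],255)
f=cv2.GaussianBlur(p["frame"],(3,3),0)
m=cv2.bitwise_and(mask,cv2.inRange(f[:,:,2],0,72))
n,_,st,ce=cv2.connectedComponentsWithStats(m)
px=np.array([ce[i] for i in range(1,n) if st[i,4]>20]); ar=[int(st[i,4]) for i in range(1,n) if st[i,4]>20]
u=cv2.undistortPoints(px.reshape(-1,1,2),K,D).reshape(-1,2)
d=np.c_[u,np.ones(len(u))]@R; c=-R.T@t; X=(c+d*((15-c[2])/d[:,2])[:,None])[:,:2]-B
print(sorted((int(np.degrees(np.arctan2(y,x))%360),int(np.hypot(x,y)),a) for (x,y),a in zip(X,ar)))
E
python3 track.py
```

```text
[(64, 36, 296), (158, 37, 101), (220, 41, 120), (270, 40, 98), (337, 38, 116)]
```

>>> jog_arm(moves=[[[0,0,0],[1.2,0,0],-1],[[0,0,0],[2.5,0,1],-1],[[0,0,0],[2.5,0,4.5],-1],[[0,0,0],[2.5,0,8],-1],[[0,0,0],[2.5,0,11],-1],[[0,0,0],[2.5,0,13],-1],[[0,0,0],[2.5,0,14.8],-1],[[0,0,0],[2.5,0,14.8],-1]])

```text
time: 14.93
ee_pos: [506.7, 259.8, 136.5]
tcp_rot: [3.137, 0.013, -0.0]
wrist_force: [-0.8, -0.7, -1.5]
opening: 11.4
gripper_force: 59.0
```

```bash
python3 track.py
```

```text
[(74, 34, 230), (158, 37, 93), (219, 41, 115), (249, 6, 30), (269, 42, 69), (337, 38, 111)]
```

```bash
sed -i 's/0,72/0,62/' track.py; python3 track.py
```

```text
[(60, 37, 106), (98, 33, 63), (158, 37, 70), (220, 41, 88), (269, 42, 54), (337, 38, 85)]
```

>>> jog_arm(moves=[[[0,0,0],[0,-0.4,0],-1],[[0,0,0],[0.2,-0.8,0],-1],[[0,0,0],[0.6,-1.2,0],-1],[[0,0,0],[1.1,-1.3,0],-1],[[0,0,0],[1.6,-1.2,0],-1],[[0,0,0],[2.0,-0.9,0],-1],[[0,0,0],[2.3,-0.5,0],-1],[[0,0,0],[2.5,0,0],-1]])

```text
time: 15.7
ee_pos: [537.2, 261.1, 143.3]
tcp_rot: [-3.142, -0.0, -0.0]
wrist_force: [-0.9, 0.9, 0.2]
opening: 11.2
gripper_force: 59.1
```

```bash
python3 track.py
```

```text
[(60, 37, 111), (98, 33, 65), (157, 37, 72), (220, 41, 92), (270, 40, 76)]
```

>>> jog_arm(moves=[[[0,0,0],[-0.1,0.7,0],-1],[[0,0,0],[-0.3,1.4,0],-1],[[0,0,0],[-0.8,2.0,0],-1],[[0,0,0],[-1.3,2.4,0],-1]])

```text
time: 16.08
ee_pos: [523.3, 236.3, 143.3]
tcp_rot: [3.14, -0.0, -0.0]
wrist_force: [-0.2, -0.3, -0.8]
opening: 11.2
gripper_force: 59.0
```

```bash
python3 track.py
```

```text
[(55, 37, 113), (92, 32, 70), (155, 34, 65), (220, 41, 92), (267, 43, 52), (323, 41, 49)]
```

>>> jog_arm(moves=[[[0,0,0],[-0.7,0.3,0],-1],[[0,0,0],[-1.4,0.4,0],-1],[[0,0,0],[-2.1,0.3,0],-1],[[0,0,0],[-2.8,0,0],-1]])

```text
time: 16.47
ee_pos: [497.4, 237.5, 144.4]
tcp_rot: [-3.141, -0.006, -0.0]
wrist_force: [5.1, 0.6, 2.3]
opening: 11.1
gripper_force: 59.3
```

```bash
python3 track.py
```

```text
[(55, 37, 111), (91, 32, 67), (155, 34, 63), (215, 42, 94), (323, 42, 76)]
```

>>> jog_arm(moves=[[[0,0,0],[-0.5,-0.5,0],-1],[[0,0,0],[-0.9,-1.1,0],-1],[[0,0,0],[-1.2,-1.7,0],-1],[[0,0,0],[-1.3,-2.4,0],-1]])

```text
time: 16.85
ee_pos: [482.6, 262.5, 144.3]
tcp_rot: [-3.141, -0.001, -0.0]
wrist_force: [0.1, 0.1, 2.1]
opening: 11.2
gripper_force: 59.3
```

```bash
python3 track.py
```

```text
[(55, 37, 105), (92, 31, 64), (155, 34, 62), (198, 44, 96), (323, 41, 77)]
```

>>> jog_arm(moves=[[[0,0,0],[1.2,0,0],-1],[[0,0,0],[2.4,0,0],-1],[[0,0,0],[3.6,-0.1,0],-1],[[0,0,0],[4.4,-0.2,0],-1],[[0,0,0],[5.0,-0.2,0],-1],[[0,0,0],[5.5,-0.2,0],-1],[[0,0,0],[5.5,-0.2,0],-1],[[0,0,0],[5.5,-0.2,0],-1]])

```text
time: 17.57
ee_pos: [537.0, 263.4, 142.7]
tcp_rot: [3.141, 0.002, -0.0]
wrist_force: [-0.0, -0.5, -0.3]
opening: 11.3
gripper_force: 59.2
```

```bash
cat track.py > tilt.py; cat >> tilt.py <<'E'
from cell import ctrl
s=ctrl.state(); e=s['ee_pos']; yaw=s['tcp_rot'][2]; ax=np.array([np.cos(yaw),np.sin(yaw),0])
print(np.round(e,1),np.round(s['tcp_rot'],3))
hsv=cv2.cvtColor(p["frame"],cv2.COLOR_BGR2HSV); m=cv2.inRange(hsv,(8,80,50),(25,255,255))
for h in (-30,-50,-70,-110):   # height below TCP
    q=[proj(p,[e+[0,0,h]+ax*o])[0] for o in(0,-10)]
    y=int(round(q[0][1])); x0=int(q[0][0]); xs=np.where(m[y,x0-22:x0+23])[0]+x0-22
    if len(xs): print(h,"obs",xs.min(),xs.max(),"pred0 %.1f pred-10 %.1f"%(q[0][0],q[1][0]+(q[0][1]-q[1][1])*0))
E
python3 tilt.py
```

```text
[(68, 33, 184), (156, 34, 68), (210, 39, 97), (262, 44, 70), (316, 42, 25)]
[536.9 263.5 142.9] [ 3.141e+00  2.000e-03 -0.000e+00]
-30 obs 231 240 pred0 233.0 pred-10 238.7
-50 obs 233 241 pred0 234.7 pred-10 240.2
-70 obs 235 245 pred0 236.2 pred-10 241.7
-110 obs 235 251 pred0 239.2 pred-10 244.4
```

>>> jog_arm(moves=[[[0,0,-0.12],[0,-0.4,0],-1],[[0,0,-0.24],[-0.1,-0.9,0],-1],[[0,0,-0.36],[-0.2,-1.3,0],-1],[[0,0,-0.48],[-0.4,-1.7,0],-1],[[0,0,-0.6],[-0.6,-2,0],-1],[[0,0,-0.72],[-0.9,-2.4,0],-1],[[0,0,-0.84],[-1.2,-2.7,0],-1],[[0,0,-0.96],[-1.5,-3,0],-1]])

```text
time: 18.28
ee_pos: [523.8, 292.6, 144.4]
tcp_rot: [3.137, -0.001, 0.966]
wrist_force: [2.6, -2.2, 0.9]
opening: 11.5
gripper_force: 59.4
```

```bash
python3 tilt.py
```

```text
[(88, 34, 159), (161, 38, 77), (213, 39, 92), (267, 41, 72), (327, 40, 44)]
[523.  293.4 144.4] [ 3.139e+00 -1.000e-03  9.700e-01]
-30 obs 230 239 pred0 231.3 pred-10 237.3
-50 obs 233 241 pred0 233.0 pred-10 238.9
-70 obs 232 249 pred0 234.7 pred-10 240.4
-110 obs 234 250 pred0 237.8 pred-10 243.3
```

>>> jog_arm(moves=[[[0,0,-0.12],[0,-0.4,0],-1],[[0,0,-0.24],[-0.1,-0.9,0],-1],[[0,0,-0.36],[-0.2,-1.3,0],-1],[[0,0,-0.48],[-0.4,-1.7,0],-1],[[0,0,-0.6],[-0.6,-2,0],-1],[[0,0,-0.72],[-0.9,-2.4,0],-1],[[0,0,-0.84],[-1.2,-2.7,0],-1],[[0,0,-0.96],[-1.5,-3,0],-1]])

```text
time: 19.0
ee_pos: [489.6, 298.8, 144.0]
tcp_rot: [3.14, -0.001, 1.923]
wrist_force: [0.6, 0.7, 0.7]
opening: 11.0
gripper_force: 59.1
```

```bash
python3 tilt.py
```

```text
[(180, 35, 327), (268, 41, 69), (339, 39, 35)]
[489.  298.7 143.9] [ 3.14  -0.     1.927]
-30 obs 245 271 pred0 250.0 pred-10 250.8
-50 obs 243 256 pred0 251.3 pred-10 252.1
-70 obs 249 258 pred0 252.7 pred-10 253.4
-110 obs 250 277 pred0 255.2 pred-10 255.9
```

>>> jog_arm(moves=[[[0,0,-0.12],[0,-0.4,0],-1],[[0,0,-0.24],[-0.1,-0.9,0],-1],[[0,0,-0.36],[-0.2,-1.3,0],-1],[[0,0,-0.48],[-0.4,-1.7,0],-1],[[0,0,-0.6],[-0.6,-2,0],-1],[[0,0,-0.72],[-0.9,-2.4,0],-1],[[0,0,-0.84],[-1.2,-2.7,0],-1],[[0,0,-0.96],[-1.5,-3,0],-1]])

```text
time: 19.72
ee_pos: [469.8, 276.2, 146.0]
tcp_rot: [3.134, 0.007, 2.881]
wrist_force: [4.3, 2.4, 4.1]
opening: 11.4
gripper_force: 59.8
```

>>> jog_arm(moves=[[[0,0,0],[0,0.4,0],-1],[[0,0,0],[-0.5,0.8,0],-1],[[0,0,0],[-0.8,0.8,-1],-1],[[0,0,0],[-0.8,0.8,-3],-1],[[0,0,0],[-0.8,0.8,-6],-1],[[0,0,0],[-0.8,0.8,-9],-1],[[0,0,0],[-0.8,0.8,-12],-1],[[0,0,0],[-0.8,0.8,-15],-1]])

```text
time: 20.38
ee_pos: [474.9, 279.4, 293.8]
tcp_rot: [-3.139, -0.004, 2.877]
wrist_force: [0.5, -0.2, -0.3]
opening: 11.1
gripper_force: 59.0
```

```bash
python3 tilt.py; python3 - <<'E'
from cell import optics
import cv2
p=optics.capture("side")
cv2.imwrite("pics/c7.png",cv2.resize(p["frame"][180:400,170:350],None,fx=2.7,fy=2.7,interpolation=cv2.INTER_CUBIC))
E
```

```text
[(215, 35, 454), (337, 37, 82)]
[478.3 280.8 301.6] [3.136 0.007 2.877]
-30 obs 247 258 pred0 251.4 pred-10 245.5
-50 obs 248 259 pred0 252.9 pred-10 247.2
-70 obs 248 260 pred0 254.4 pred-10 248.8
-110 obs 248 266 pred0 257.2 pred-10 251.7
```

View pics/c7.png

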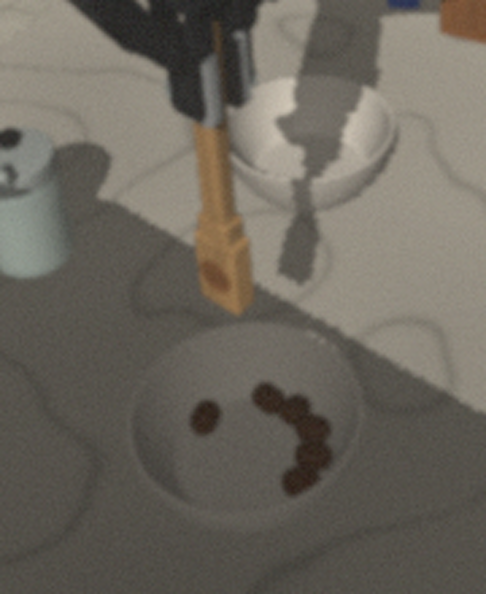

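The five nuts are bunched at px (298,481) to (267,397), with one at (205,417); the spoon is still straight in the grip. I'll push the bunch another ~40° so each pair has clearly shifted.

>>> jog_arm(moves=[[[0,0,0],[0.5,1.2,0],-1],[[0,0,0],[0.6,1.2,3],-1],[[0,0,0],[0.6,1.2,6.5],-1],[[0,0,0],[0.6,1.2,10],-1],[[0,0,0],[0.6,1.2,12.5],-1],[[0,0,0],[0.6,1.2,14.8],-1],[[0,0,0],[0.6,1.2,14.8],-1],[[0,0,0],[0.6,1.2,14.8],-1]])

```text
time: 21.15
ee_pos: [470.6, 292.5, 142.0]
tcp_rot: [-3.137, -0.007, 2.879]
wrist_force: [0.2, 0.2, 0.3]
opening: 11.1
gripper_force: 59.0
```

```bash
python3 tilt.py
```

```text
[(214, 36, 429), (303, 59, 40), (337, 37, 77)]
[472.4 293.2 144.3] [-3.140e+00 -3.000e-03  2.879e+00]
-30 obs 246 282 pred0 261.9 pred-10 256.7
-50 obs 243 285 pred0 263.0 pred-10 257.9
-70 obs 257 285 pred0 264.1 pred-10 259.1
-110 obs 258 283 pred0 266.2 pred-10 261.4
```

>>> jog_arm(moves=[[[0,0,0],[0.1,-0.7,0],-1],[[0,0,0],[0.1,-1.4,0],-1],[[0,0,0],[0.1,-2,0],-1],[[0,0,-0.12],[0,-2.4,0],-1],[[0,0,-0.24],[0,-2.9,0],-1],[[0,0,-0.36],[-0.2,-3.3,0],-1],[[0,0,-0.48],[-0.4,-3.7,0],-1],[[0,0,-0.6],[-0.6,-4,0],-1]])

```text
time: 21.87
ee_pos: [471.0, 253.2, 148.1]
tcp_rot: [3.14, 0.007, -2.799]
wrist_force: [1.7, 2.3, 2.4]
opening: 11.2
gripper_force: 59.4
```

>>> jog_arm(moves=[[[0,0,-0.12],[0,-0.4,0],-1],[[0,0,-0.12],[0,-0.4,0],-1],[[0,0,-0.12],[-0.1,0.2,0],-1],[[0,0,-0.12],[-0.4,0.4,0],-1],[[0,0,-0.12],[-0.4,0.4,-2],-1],[[0,0,-0.12],[-0.4,0.4,-6],-1],[[0,0,-0.12],[-0.4,0.4,-9],-1],[[0,0,-0.12],[-0.4,0.4,-12],-1]])

```text
time: 22.53
ee_pos: [470.0, 258.0, 265.6]
tcp_rot: [3.141, -0.003, -2.685]
wrist_force: [1.0, -0.8, 0.2]
opening: 11.0
gripper_force: 59.0
```

```bash
sed -i 's/0,62/0,50/' tilt.py; python3 tilt.py; python3 - <<'E'
from cell import optics
import cv2
p=optics.capture("side")
cv2.imwrite("pics/c8.png",cv2.resize(p["frame"][180:400,170:350],None,fx=2.7,fy=2.7,interpolation=cv2.INTER_CUBIC))
E
```

```text
[(194, 41, 61), (333, 38, 34)]
[473.6 259.4 273.2] [-3.141  0.009 -2.685]
-30 obs 259 268 pred0 264.1 pred-10 256.5
-50 obs 260 269 pred0 265.3 pred-10 257.9
-70 obs 260 270 pred0 266.4 pred-10 259.2
-110 obs 258 275 pred0 268.5 pred-10 261.6
```

>>> jog_arm(moves=[[[0,0,0.12],[0,0,-1],-1],[[0,0,0.24],[0,0,-2],-1],[[0,0,0.36],[0,0,-3],-1],[[0,0,0.456],[0,0,-3],-1],[[0,0,0.456],[0,0,-3],-1],[[0,0,0.456],[0,0,-3],-1]])

```text
time: 23.13
ee_pos: [470.2, 257.8, 293.6]
tcp_rot: [-3.14, -0.004, -3.137]
wrist_force: [-0.0, 0.0, -0.2]
opening: 11.1
gripper_force: 59.0
```

```bash
cat > nuts.py <<'E'
from cell import optics,ctrl
import cv2, numpy as np
from h import *
p=optics.capture("side"); K,D,R,t=(np.array(p[k],float) for k in("mtx","dist_coeffs","R","t"))
th=np.linspace(0,2*np.pi,60); B=(501,261.5)
mask=np.zeros((400,640),np.uint8); cv2.fillPoly(mask,[proj(p,np.c_[B[0]+56*np.cos(th),B[1]+56*np.sin(th),0*th+18]).astype(np.int32)],255)
f=cv2.GaussianBlur(p["frame"],(3,3),0)
m=cv2.bitwise_and(mask,cv2.inRange(f[:,:,2],0,60))
ys,xs=np.where(m); pts=np.float32(np.c_[xs,ys])
_,l,ce=cv2.kmeans(pts,6,None,(3,100,.01),50,cv2.KMEANS_PP_CENTERS)
u=cv2.undistortPoints(ce.reshape(-1,1,2).astype(float),K,D).reshape(-1,2)
d=np.c_[u,np.ones(6)]@R; c=-R.T@t; X=(c+d*((15-c[2])/d[:,2])[:,None])[:,:2]-B
print(sorted((int(np.degrees(np.arctan2(y,x))%360),int(np.hypot(x,y)),int((l==i).sum())) for i,(x,y) in enumerate(X)))
s=ctrl.state(); print(s['ee_pos'],s['tcp_rot'])
q0=[(348,32)]
S=[(a,r) for a,r in ((342,32),(48,35),(106,30),(169,33),(222,31),(290,32))]
P=lambda a,r:np.array([r*np.cos(np.radians(a)),r*np.sin(np.radians(a))])
N=sorted([(np.degrees(np.arctan2(y,x))%360,x,y) for x,y in X])
for sh in range(6): print(sh,[int(np.hypot(*(np.array(N[(i+sh)%6][1:])-P(*S[i])))) for i in range(6)])
E
python3 nuts.py
```

```text
[(190, 42, 105), (214, 43, 93), (236, 50, 57), (253, 48, 77), (273, 41, 72), (337, 37, 80)]
[470.31118936 257.74676235 293.60278553] [-3.14045462 -0.00346338 -3.13745317]
0 [72, 77, 73, 56, 33, 28]
1 [67, 85, 75, 59, 57, 57]
2 [66, 81, 71, 69, 23, 46]
3 [57, 70, 60, 16, 13, 40]
4 [42, 41, 49, 31, 22, 29]
5 [5, 73, 60, 48, 27, 14]
```

Every possible identity assignment now has at least one nut of each pair displaced by more than 20 mm. Back to the stand, held at yaw π (the same grasp).

>>> jog_arm(moves=[[[0,0,0],[-0.5,-1.5,0],-1],[[0,0,0],[-1,-5,0],-1],[[0,0,0],[-1.5,-9,0],-1],[[0,0,0],[-2,-13,0],-1],[[0,0,0],[-2.2,-17,0],-1],[[0,0,0],[-2.2,-21,0],-1],[[0,0,0],[-2.2,-25,0],-1],[[0,0,0],[-2.2,-28,0],-1]])

```text
time: 23.85
ee_pos: [493.0, -24.7, 294.2]
tcp_rot: [-3.141, -0.002, -3.139]
wrist_force: [0.0, -0.7, 0.1]
opening: 11.0
gripper_force: 59.0
```

>>> jog_arm(moves=[[[0,0,0],[0,-4,0],-1],[[0,0,0],[0,-8,0],-1],[[0,0,0],[0,-12,0],-1],[[0,0,0],[0,-16,0],-1],[[0,0,0],[0,-20,0],-1],[[0,0,0],[0,-23.5,0],-1],[[0,0,0],[0,-25.6,0],-1],[[0,0,0],[0,-26.6,0],-1]])

```text
time: 24.52
ee_pos: [493.6, -290.9, 293.7]
tcp_rot: [3.141, -0.002, 3.141]
wrist_force: [0.3, 0.4, -1.1]
opening: 11.4
gripper_force: 59.0
```

>>> jog_arm(moves=[[[0,0,0],[0,0,1],-1],[[0,0,0],[0,0,3],-1],[[0,0,0],[0,0,4],-1],[[0,0,0],[0,0,4],-1],[[0,0,0],[0,0,4],-1],[[0,0,0],[0,0,4],-1],[[0,0,0],[0,0,4],-1],[[0,0,0],[0,0,4],-1]])

```text
time: 25.18
ee_pos: [495.3, -288.1, 256.6]
tcp_rot: [-3.14, 0.002, -3.139]
wrist_force: [-0.1, 0.3, -0.2]
opening: 11.0
gripper_force: 59.0
```

```bash
python3 - <<'E'
from cell import optics,ctrl
import cv2, numpy as np
from h import *
p=optics.capture("side"); s=ctrl.state(); e=s['ee_pos']; print(e,s['tcp_rot'])
u,v=290,60;k=5;im=cv2.resize(p["frame"][v:v+110,u:u+100],None,fx=k,fy=k,interpolation=cv2.INTER_CUBIC)
for dx,col in((0,(255,255,0)),(8,(0,0,255))):
    q=proj(p,box((e[0]+dx,e[1]),26,14,e[2]-127,e[2]-81,0)); print(dx,q[:4].mean(0))
    for a in(q[:4],q[4:]): cv2.polylines(im,[((a-[u,v]+.5)*k).astype(int)],True,col)
q=proj(p,box((500,-288),52,36,0,90,0))[4:]; cv2.polylines(im,[((q-[u,v]+.5)*k).astype(int)],True,(0,255,255))
cv2.imwrite("pics/c9.png",im)
E
```

```text
[ 495.15825017 -288.18265475  256.43851504] [-3.14035594e+00  1.62305359e-03 -3.13895388e+00]
0 [352.79736473 147.65243758]
8 [349.80967487 147.18780846]
```

View pics/c9.png

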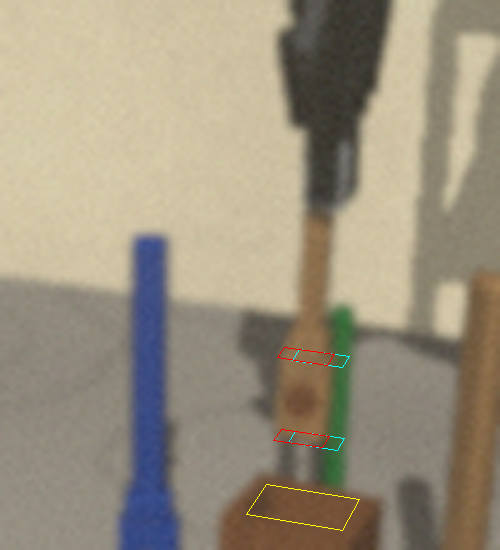

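The red outline (foot 8 mm to +x of the TCP) matches the head at px (300,440), above the well at (303,507). I'll lower it, let go and retreat upward.

>>> jog_arm(moves=[[[0,0,0],[0.3,0,1],-1],[[0,0,0],[0.3,0,3],-1],[[0,0,0],[0.3,0,5],-1],[[0,0,0],[0.3,0,7],-1],[[0,0,0],[0.3,0,9],-1],[[0,0,0],[0.3,0,10.5],-1],[[0,0,0],[0.3,0,11.2],-1],[[0,0,0],[0.3,0,11.2],-1]])

```text
time: 25.9
ee_pos: [490.0, -287.0, 140.7]
tcp_rot: [3.138, -0.004, -3.14]
wrist_force: [0.7, 0.0, -0.6]
opening: 10.6
gripper_force: 59.0
```

>>> jog_arm(moves=[[[0,0,0],[0,0,0],-1],[[0,0,0],[0,0,0],-1],[[0,0,0],[0,0,0.2],-1],[[0,0,0],[0,0,0.2],-1]])

```text
time: 26.23
ee_pos: [492.2, -288.6, 142.3]
tcp_rot: [-3.14, 0.002, -3.139]
wrist_force: [0.3, 0.1, -0.4]
opening: 11.4
gripper_force: 59.0
```

>>> jog_arm(moves=[[[0,0,0],[0,0,0.3],-1],[[0,0,0],[0,0,0.3],-1],[[0,0,0],[0,0,0.3],0.2],[[0,0,0],[0,0,0.3],0.2],[[0,0,0],[0,0,0.3],0.2],[[0,0,0],[0,0,0.3],0.2],[[0,0,0],[0,0,0.3],0.2],[[0,0,0],[0,0,0.3],0.2]])

```text
time: 26.9
ee_pos: [491.7, -288.1, 138.3]
tcp_rot: [-3.142, 0.0, -3.139]
wrist_force: [-0.7, -0.3, 0.1]
opening: 50.8
gripper_force: 0.0
```

>>> jog_arm(moves=[[[0,0,0],[0,0,-1],0.2],[[0,0,0],[0,0,-3],0.2],[[0,0,0],[0,0,-5],0.2],[[0,0,0],[0,0,-8],0.2],[[0,0,0],[0,0,-11],0.2],[[0,0,0],[0,0,-14],0.2],[[0,0,0],[0,0,-14],0.2],[[0,0,0],[0,0,-14],0.2]])

```text
time: 27.57
ee_pos: [492.9, -289.1, 282.1]
tcp_rot: [-3.137, 0.005, -3.139]
wrist_force: [-0.1, -0.6, -0.7]
opening: 51.3
gripper_force: 0.0
```

```bash
python3 - <<'E'
from cell import optics,ctrl,spotter
import cv2, numpy as np
p=optics.capture("side")
for q in("spoon_grip","spoon_tip","bowl"): print(q,[(np.round(d["centre"]).tolist(),round(d["confidence"],2)) for d in spotter.mark_of(q,p)])
# bamboo columns above the stand (before: col ~432 at start crop -> px 352)
hsv=cv2.cvtColor(p["frame"],cv2.COLOR_BGR2HSV); m=cv2.inRange(hsv,(8,90,60),(25,255,255))
for y in range(100,170,6):
    xs=np.where(m[y,325:372])[0]+325; print(y,(xs.min(),xs.max()) if len(xs) else None,end=' ')
E
python3 nuts.py
```

```text
spoon_grip [([409.0, -260.0, 198.0], 0.71), ([504.0, -365.0, 136.0], 0.67), ([498.0, -288.0, 149.0], 0.48)]
spoon_tip [([588.0, -301.0, 0.0], 0.72), ([409.0, -263.0, -0.0], 0.65)]
bowl [([497.0, 259.0, 1.0], 0.63)]
100 None 106 None 112 None 118 None 124 None 130 (np.int64(351), np.int64(355)) 136 (np.int64(351), np.int64(355)) 142 (np.int64(350), np.int64(354)) 148 (np.int64(350), np.int64(354)) 154 (np.int64(349), np.int64(354)) 160 (np.int64(337), np.int64(365)) 166 (np.int64(334), np.int64(364)) [(188, 42, 107), (212, 42, 104), (234, 48, 78), (253, 48, 85), (273, 41, 80), (337, 37, 90)]
[ 490.7740189  -287.45377785  276.37583585] [ 3.13925035e+00 -2.84833189e-03 -3.13940851e+00]
0 [73, 77, 71, 55, 33, 28]
1 [67, 83, 75, 59, 57, 58]
2 [66, 81, 71, 69, 24, 47]
3 [57, 70, 60, 16, 13, 40]
4 [42, 41, 49, 29, 19, 29]
5 [5, 73, 58, 46, 27, 14]
```

```bash
python3 -c "
from cell import ctrl
print(ctrl.job_done())"
```

```text
the job is handed in; nothing more can be done
None
```

The spoon stirred the nuts for two full wide turns plus an extra sweep to shift them further; it is back in its stand, head down and released. All six nuts are in the bowl, the bowl is within about 5 mm of where it began, and the job is handed in; no verdict came back.

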